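# Sort the copper bends and hang the loaded tray lift on its middle rung

## Robot

A 6-joint arm with a two-finger parallel gripper is mounted at the origin on the work surface. World frame = base frame: x ahead of the robot, y to its left, z up, the work surface at z = 0. Lengths are in mm, angles in rad, forces in N, time in s.
With the tool pointing down it reaches from about 375 to 825 mm from the base axis. Payload 5.5 kg.
Tool frame: the origin (TCP) lies between the finger pads; the fingertips stand 14 mm ahead of it and the grasp point (between the pads) lies 5 mm behind it (tip_reach is the z of the fingertips in the tool frame, in mm); z points along the fingers, y is the line along which they close (so a half turn about z gives the same grasp; the last joint's range is limited). The gripper opens to 85 mm and grips with 20 to 120 N. Pads are 22 mm wide; open, the fingers measure 114 mm over their backs; the gripper's body (76 mm by 85 mm) begins 54 mm behind the grasp point. The pads swing forward as they close: fully open they stand 13 mm farther back than shut.
Start: joints at [0, 0.314, -0.047, 1.21, 0, 1.571], TCP at [599.996, -0, 217.199] pointing down, gripper open.
Joint ranges: [-2.67, 2.67], [-0.69, 1.73], [-1.03, 1.25], [-2.08, 2.16], [-1.42, 1.45], [-3.14, 3.14]. Speed limits (rad/s): [2.39, 2.39, 3.01, 3.14, 3.14, 3.14].

## Interface

Orientations are given as a unit quaternion [w, x, y, z].
In Python, from station import get_state, capture, camera_params, hand_in, cut_out, landmark_of, tip_reach gives the robot as it stands. The module is installed in compiled form; this text tells all that it offers.
- The arm moves only by the tool move_arm, never from a script. Its argument "deltas" is text: rows parted by semicolons, each of 7 numbers parted by spaces: the turn, a rotation vector about the tool's x, y, z in rad, then the shift along the tool's x, y, z in m, then the opening, from -1 (shut) to 1 (fully open). In form: wx wy wz x y z hand; .... A call has 1 to 12 rows; each row is the pose to reach, as a shift and turn from the pose commanded when the call began, along the tool's axes at that moment; what a row does not reach only later rows make up. A row lasts 1/12 s, in which the tool goes at most 41.7 mm and 7.16 degrees, less where a joint would pass 70% of its speed; a pose out of reach is approached as far as the arm can. A call with a gripper value outside its range is refused whole. The fingers move at their own pace and stop on an object; the grip force is fixed at half the most. Time passes only in rows, so rows that repeat a pose let the fingers close. It gives the time, the measured TCP pose, the force, the opening and the grip force at its end, in the units of the state.
- get_state(): the state, without advancing time (a new reading comes with each control period).
- capture(name): name is "scene" or "side" or "wrist"; returns (picture, depth): 420x560x3 uint8, red, green, blue; 420x560 float32, mm along the optical axis (not along the pixel's ray), 0 where there is no reading.
- camera_params(name): a dict with "fx", "fy", "cx", "cy" (pixels), "world_from_camera" (4x4, takes a point from camera to world coordinates). Camera axes: x right, y up, looking along -z (the intrinsics and any distortion apply to the point x, -y, -z); pixel columns grow to the right and rows downward; lengths in mm; the calibration is good to about 2 mm. A picture is of the moment at which its call begins: read the wrist's pose just before it. camera_params takes no time and is no camera call; for the wrist camera it gives the pose at the moment of the call.
- hand_in(): hands the job in; it is judged then, once.
Trained networks look in the newest picture that a camera, given by its name, has taken for a name from the list of things; names that differ only in an ending like _2 or _b are one class to them, and where a whole thing is asked for, a point or a joint stands for the part that bears it (a point fixed in the world has none). Each returns a list of dicts, best first, with "conf" (0 to 1); they miss things now and then, are a little off and sometimes report something else, mostly with a low value. They report only what shows in the picture. A call takes as long as a camera call. They do not tell look-alikes from the thing itself.
- cut_out(camera, label): "region" (420x560 bool, what is visible of it) and "bbox" ([left, top, right, bottom] as shares, 0 to 1, of the picture: columns of its width, rows of its height, round what is visible of it).
- landmark_of(camera, label): "location" ([column, row] as shares, 0 to 1, of the picture: columns of its width, rows of its height: a listed point, or the origin of a listed thing).
The state is a dict: "clock": time; "q": joint angles; "qd": joint speeds; "joint_torque": joint torques, N m; "ee_pos": TCP position; "eef_rot": TCP orientation; "ft_force": force on the tool from outside, world axes, zero at the start; "wrist_torque": the same for the moment, N m; "gripper_width": opening from 0.0 (shut) to 1.0 (fully open); "finger_force": force on a finger pad.
Only numpy, scipy, OpenCV 4.12 (cv2) and the standard library are available. Lean on these libraries where they do the work, as an engineer would, in place of code of your own. Each camera call takes 0.05 s, during which the arm holds its last target. There are 200 camera calls.

## Task

While the tray lift is still low, sort the batch of copper bends on the board: put every sound one (right angle, two equal long legs) in the lift's tray and every odd one (splayed open, or with a leg cut short) in the plywood scrap box. Then raise the loaded tray by its handle until its pawl has dropped in over the middle rung, lower it until it hangs on that rung, and only then let go of the handle. Leave the tin, wrench and gas can where they are.

Things in the scene. Friction and masses are not known exactly. Their poses are not given: they have to be found in the camera images.
- bend0_mid (a point): A sound bend: a right-angle elbow with two equal legs, each 52 mm long from the corner where their centre lines meet to the open end. Copper tube 28 mm across, lying flat, 70 g. This point is half-way up (14 mm), at the mean of the legs' mid-points. In its own axes the corner is at (-13, -13, 0) mm; one leg runs from it along +x, the other along +y. May be absent.
- bend1_mid (a point): A sound bend: a right-angle elbow with two equal legs, each 52 mm long from the corner where their centre lines meet to the open end. Copper tube 28 mm across, lying flat, 70 g. This point is half-way up (14 mm), at the mean of the legs' mid-points. In its own axes the corner is at (-13, -13, 0) mm; one leg runs from it along +x, the other along +y. May be absent.
- bend2_mid (a point): A sound bend: a right-angle elbow with two equal legs, each 52 mm long from the corner where their centre lines meet to the open end. Copper tube 28 mm across, lying flat, 70 g. This point is half-way up (14 mm), at the mean of the legs' mid-points. In its own axes the corner is at (-13, -13, 0) mm; one leg runs from it along +x, the other along +y. May be absent.
- bend3_mid (a point): A sound bend: a right-angle elbow with two equal legs, each 52 mm long from the corner where their centre lines meet to the open end. Copper tube 28 mm across, lying flat, 70 g. This point is half-way up (14 mm), at the mean of the legs' mid-points. In its own axes the corner is at (-13, -13, 0) mm; one leg runs from it along +x, the other along +y. May be absent.
- splayed0_mid (a point): An odd piece: a bend splayed open, 135 degrees between its legs, both 52 mm long from the corner. Copper tube 28 mm across, lying flat, 70 g. This point is half-way up (14 mm), at the mean of the legs' mid-points. In its own axes the corner is at (-3.8, -9.2, 0) mm; one leg runs from it along +x, the other along the direction 135 degrees from +x towards +y. May be absent.
- splayed1_mid (a point): An odd piece: a bend splayed open, 135 degrees between its legs, both 52 mm long from the corner. Copper tube 28 mm across, lying flat, 70 g. This point is half-way up (14 mm), at the mean of the legs' mid-points. In its own axes the corner is at (-3.8, -9.2, 0) mm; one leg runs from it along +x, the other along the direction 135 degrees from +x towards +y. May be absent.
- stub_mid (a point): An odd piece: a right-angle elbow with one leg cut short: 52 mm along +x but only 26 mm along +y (both from the corner). Copper tube 28 mm across, lying flat, 70 g. This point is half-way up (14 mm), at the mean of the legs' mid-points. In its own axes the corner is at (-13, -6.5, 0) mm. May be absent.
- tray_in (a point): Centre of the inner floor of the lift's aluminium tray (inside 150 along x, 180 mm along y; walls 4 thick, 42 high). z up, x points to the mast behind it, roughly away from the robot; y along the rungs. Floor 16 mm above the bench with the lift down. Measured from here: two rails at x 140, y -45 and 45, rising to the handle; between them the pawl, its dark tail reaching forward to x 110 at 60 mm up.
- handle (a point): Wooden bar on top of the sliding section, 18 x 110 x 18 mm, long axis along its own y, x and z as tray_in; origin at its centre, 140 mm along +x from and 214 mm above tray_in (230 mm above the bench with the lift down). Free all round, 45 mm above the mast's top when down. Lift the section by it.
- stand: Fixed grey base and mast of the lift: two uprights 187 mm tall at y -77 and 77, joined by three round steel rungs 12 mm thick, tops 80, 125 and 170 mm above the bench. Origin on the bench; mast 60 mm from it along +x, tray centre 105 mm from it along -x. z up.
- lift (a joint): Height in m of the sliding section (tray, rails, handle, pawl; 0.5 kg) over its bottom stop 0; top stop 0.150. It falls freely unless the pawl hangs on a rung: 0.035 lowest, 0.080 middle, 0.125 top rung. Going up, each rung pushes the pawl aside (hardly felt); it drops back in about 5 mm above those values, and then cannot go below that rung again.
- pawl (a joint): Angle of the gravity pawl, in rad: 0 = hanging home with its tooth over the rung line, up to 0.35 when pushed aside by a rung (limit 0.75).
- scrap_box_in (a point): Centre of the inner floor of the open plywood scrap box, fixed on the bench; outside 175 (x) x 195 (y) x 50 mm high, walls 6 mm, floor 6 mm above the bench. Axes are those of the box, z up.
- board: Light wooden sorting board, fixed, 310 (x) x 345 (y) x 9 mm thick, origin under its centre; the batch of bends starts on it.
- flux_tin: Bystander: white tin 64 mm across, 42 mm tall, origin under it.
- wrench: Bystander: steel wrench lying on the bench.
- gas_can: Bystander: yellow gas can 74 mm across, 200 mm tall, origin under it.
Mind the look-alikes: they are no part of the job. Leave any purple or red look-alike of the part that bears bend2_mid alone. What is shaped like the part that bears bend1_mid but yellow is not meant.

How it is judged:
By the outcome, as a careful person would: the job done as asked, in the order asked, and still so for the second after the job is handed in, with the robot touching nothing.
Of bend0, bend1, bend2, bend3 only 3 to 4 are there at a start; the rules pass over those that are not, and their reading is None.
Of splayed0, splayed1, stub only 2 to 3 are there at a start; the rules pass over those that are not, and their reading is None.
At some moment in a run one of bend0, bend1, bend2, bend3, splayed0, splayed1, stub may be knocked a few centimetres aside while the robot is not near it.
Once in a run the grip may slacken for a moment while it holds something.
It also fails if it takes over 210 s, if anything falls off the work surface, if the arm or the gripper's body presses on something with over 40 N, if the wrist force passes 120 N, or if a joint passes its speed limit or range.

## Working session

There is one attempt and no reset: what is moved stays moved. The work goes in short steps, Python scripts to look and compute and a tool call to move; the robot and the scene stay as the last step left them, time stands still between calls to the robot, and variables do not carry over. Pictures are saved under pics/ and viewed, at most 14 in all, crops included, and the job is handed in when it is done.

Besides the shell and the picture viewer there is one more tool, called in YAML: its name, and indented under it one key for each argument. move_arm: Moves the arm, as the interface text tells. Its arguments: {"type":"object","properties":{"deltas":{"type":"string"}},"required":["deltas"]}

```bash
mkdir -p pics
cat > h.py <<'E'
import numpy as np, cv2
from station import *
def cap(n,f=None):
    P=camera_params(n); im,d=capture(n)
    if f: cv2.imwrite('pics/'+f,im[:,:,::-1])
    return im,d,P
def pts(d,P):
    v,u=np.mgrid[0:420,0:560]
    X=np.stack([(u-P['cx'])/P['fx']*d,-(v-P['cy'])/P['fy']*d,-d,np.ones_like(d)],-1)
    return (X@np.array(P['world_from_camera']).T)[...,:3]
E
python3 - <<'E'
from h import *
s=get_state(); print(s)
ims=[]
for n in ['scene','side']:
    im,d,P=cap(n,n+'0.png'); print(n,P); 
    np.savez(n+'0.npz',im=im,d=d,W=pts(d,P))
E
```

```text
{'clock': 0.0, 'q': array([-2.53968195e-07,  3.14244201e-01, -4.81013567e-02,  1.21019210e+00,
        5.51770694e-06,  1.57080819e+00]), 'qd': array([-1.46633759e-03, -3.85129478e-04, -4.19672749e-04, -7.60092465e-05,
        8.44356192e-04,  2.03133616e-04]), 'joint_torque': array([ 1.69644722e-03, -5.39594257e+01,  3.39749372e+01,  1.94567809e-02,
        9.49871333e-05,  6.01428906e-05]), 'ee_pos': array([5.99386362e+02, 1.75138382e-03, 2.16313923e+02]), 'eef_rot': array([-6.17601866e-04,  7.07110797e-01,  7.07102229e-01, -6.13707404e-04]), 'ft_force': array([-0.08455179, -0.08222843,  1.50606553]), 'wrist_torque': array([0.01951697, 0.03300454, 0.03839838]), 'finger_force': 0.0, 'gripper_width': 0.999992152120658}
scene {'fx': 413.88889550967014, 'fy': 413.88889550967014, 'cx': 276.17521406507205, 'cy': 211.7993888774482, 'world_from_camera': array([[ 5.29274295e-01, -6.56149170e-01,  5.37900538e-01,
         1.08249161e+03],
       [ 8.48406598e-01,  4.02823202e-01, -3.43423517e-01,
        -3.42855498e+02],
       [ 8.65823825e-03,  6.38123605e-01,  7.69885251e-01,
         9.37533466e+02],
       [ 0.00000000e+00,  0.00000000e+00,  0.00000000e+00,
         1.00000000e+00]])}
side {'fx': 530.4041052605681, 'fy': 530.4041052605681, 'cx': 280.84191081416867, 'cy': 208.82415649172262, 'world_from_camera': array([[-9.97167063e-01,  6.28039819e-02, -4.13945457e-02,
         4.66828779e+02],
       [-7.49418548e-02, -7.82352600e-01,  6.18310705e-01,
         7.54516352e+02],
       [ 6.44724382e-03,  6.19661254e-01,  7.84842891e-01,
         1.09316671e+03],
       [ 0.00000000e+00,  0.00000000e+00,  0.00000000e+00,
         1.00000000e+00]])}
```

View pics/scene0.png

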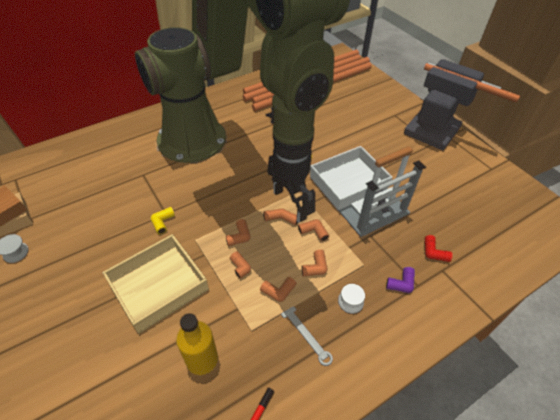

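View pics/side0.png

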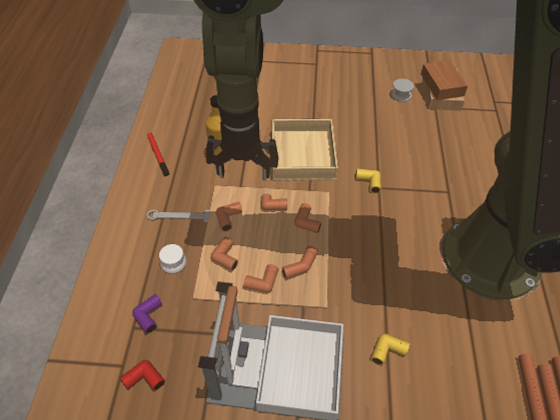

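The scene shows six copper bends on the board (side view: (229,213), (274,203), (308,218), (224,255), (262,279), (300,263)). The tray lift is at (280,365) and the scrap box at (303,150). The red, purple and yellow look-alikes lie off the board. Next I'll make a top-down map and fit the shapes.

```bash
cat > topo.py <<'E'
from h import *
from scipy.optimize import minimize
SH={'bend':(90,52,52,(-13,-13)),'splay':(135,52,52,(-3.8,-9.2)),'stub':(90,52,26,(-13,-6.5))}
def capsule(sh):
    a,l1,l2,c=SH[sh]; c=np.array(c,float); a=np.radians(a)
    return [(c,c+[l1,0]),(c,c+l2*np.array([np.cos(a),np.sin(a)]))]
def mask(sh,x,y,th,gx,gy,r=14):
    R=np.array([[np.cos(th),-np.sin(th)],[np.sin(th),np.cos(th)]]); m=np.zeros(gx.shape,bool)
    for k,(a,b) in enumerate(capsule(sh)):
        A=R@a+[x,y];B=R@b+[x,y];u=(B-A);L=np.linalg.norm(u);u/=L
        t=(gx-A[0])*u[0]+(gy-A[1])*u[1]; n=-(gx-A[0])*u[1]+(gy-A[1])*u[0]
        m|=(t<=L)&(t>=0)&(abs(n)<=r)
        m|=np.hypot(gx-A[0],gy-A[1])<=r
    return m
def fit(P,zb=9):
    # P: Nx3 points of one piece; occupancy at 2mm of points above half height
    x0,y0=P[:,0].mean(),P[:,1].mean()
    gx,gy=np.meshgrid(np.arange(x0-60,x0+60,2),np.arange(y0-60,y0+60,2))
    H=np.histogram2d(P[:,1],P[:,0],bins=[np.r_[gy[:,0]-1,gy[-1,0]+1],np.r_[gx[0]-1,gx[0,-1]+1]])[0]>0
    H=cv2.morphologyEx(H.astype(np.uint8),cv2.MORPH_CLOSE,np.ones((3,3)))>0
    out=[]
    for sh in SH:
        f=lambda p:1-(mask(sh,p[0],p[1],p[2],gx,gy,13)&H).sum()/(mask(sh,p[0],p[1],p[2],gx,gy,13)|H).sum()
        best=min((f((x0,y0,t)),t) for t in np.arange(0,6.28,.15))
        r=minimize(f,(x0,y0,best[1]),method='Nelder-Mead',options=dict(initial_simplex=np.array([[x0,y0,best[1]],[x0+6,y0,best[1]],[x0,y0+6,best[1]],[x0,y0,best[1]+.25]])))
        out.append((round(1-r.fun,3),sh,*np.round(r.x,2)))
    return sorted(out,reverse=True)
def copper(im):
    h=cv2.cvtColor(im,cv2.COLOR_RGB2HSV)
    return ((h[...,0]<13)|(h[...,0]>175))&(h[...,1]>110)
E
cat > m.py <<'E'
from topo import *
from scipy.ndimage import label
A=[]
for n in ['scene','side']:
    z=np.load(n+'0.npz');W=z['W'];im=z['im']
    k=(z['d']>0)
    A.append((W[k],im[k],copper(im)[k]))
W=np.concatenate([a[0] for a in A]);C=np.concatenate([a[1] for a in A]);K=np.concatenate([a[2] for a in A])
x0,x1,y0,y1=300,800,-320,360
k=(W[:,0]>x0)&(W[:,0]<x1)&(W[:,1]>y0)&(W[:,1]<y1)&(W[:,2]<260)&(W[:,2]>-10)
# drop robot: dark greenish above 40 near tool
W,C,K=W[k],C[k],K[k]
o=np.argsort(W[:,2]);T=np.zeros((680,500,3),np.uint8)
T[(W[o,1]-y0).astype(int),(W[o,0]-x0).astype(int)]=C[o]
T=cv2.dilate(T,np.ones((2,2)))
T=cv2.resize(T[:, :],(440,598))
cv2.imwrite('pics/top.png',T[:,:,::-1])
k=(W[:,2]>22)&(W[:,2]<50)&K
G=np.zeros((340,250),np.uint8);ix=((W[:,1]-y0)//2).astype(int);jx=((W[:,0]-x0)//2).astype(int)
G[ix[k],jx[k]]=1
L,nn=label(cv2.morphologyEx(G,cv2.MORPH_CLOSE,np.ones((3,3))))
for i in range(1,nn+1):
    q=k&(L[ix,jx]==i)
    if q.sum()<60: continue
    print(q.sum(),W[q].mean(0).round(),np.percentile(W[q,2],98).round(),fit(W[q]))
E
python3 m.py
python3 - <<'E'
from h import *
for n in ['scene','side']:
    im,d,P=cap(n);W=pts(d,P)
    for l in ['tray_in','handle','stand','scrap_box_in','board','bend0_mid','splayed0_mid','stub_mid']:
        for r in landmark_of(n,l)[:7]:
            c,rr=r['location'];u,v=c*560,rr*420
            print(n,l,round(r['conf'],2),(int(u),int(v)),W[min(int(v),419),min(int(u),559)].round())
E
```

```text
558 [ 548. -106.   33.] 40.0 [(np.float64(0.836), 'stub', np.float64(551.21), np.float64(-108.42), np.float64(3.28)), (np.float64(0.72), 'bend', np.float64(552.08), np.float64(-111.01), np.float64(3.44)), (np.float64(0.62), 'splay', np.float64(548.71), np.float64(-108.9), np.float64(3.24))]
697 [460. -60.  33.] 40.0 [(np.float64(0.859), 'bend', np.float64(458.71), np.float64(-61.26), np.float64(2.85)), (np.float64(0.673), 'splay', np.float64(456.37), np.float64(-62.17), np.float64(2.4)), (np.float64(0.635), 'stub', np.float64(460.38), np.float64(-57.05), np.float64(2.76))]
760 [660. -61.  34.] 40.0 [(np.float64(0.881), 'bend', np.float64(659.15), np.float64(-60.24), np.float64(1.97)), (np.float64(0.655), 'stub', np.float64(663.49), np.float64(-59.95), np.float64(1.83)), (np.float64(0.649), 'splay', np.float64(658.65), np.float64(-58.11), np.float64(1.64))]
799 [652.  60.  34.] 40.0 [(np.float64(0.871), 'bend', np.float64(650.89), np.float64(59.54), np.float64(2.67)), (np.float64(0.666), 'splay', np.float64(648.61), np.float64(58.98), np.float64(2.31)), (np.float64(0.651), 'stub', np.
[... 1283 characters left out ...]
0) [621. 238. 104.]
scene scrap_box_in 0.16 (242, 263) [ 552. -106.   37.]
scene board 0.76 (274, 251) [548.  -7.  10.]
scene board 0.59 (239, 233) [463. -66.  36.]
scene bend0_mid 0.85 (238, 233) [461. -68.  35.]
scene splayed0_mid 0.26 (316, 261) [643.  62.  31.]
scene stub_mid 0.57 (242, 267) [ 562. -112.   36.]
side tray_in 0.91 (303, 368) [446. 325.  15.]
side handle 0.73 (226, 313) [591. 324. 239.]
side stand 0.8 (251, 368) [554. 335.  19.]
side scrap_box_in 0.94 (302, 152) [ 479. -312.    7.]
side scrap_box_in 0.33 (220, 150) [ 704. -261.   48.]
side board 0.68 (267, 245) [550.  16.   8.]
side bend0_mid 0.74 (304, 218) [463. -55.  34.]
side stub_mid 0.58 (272, 202) [ 547. -101.   33.]
```

View pics/top.png

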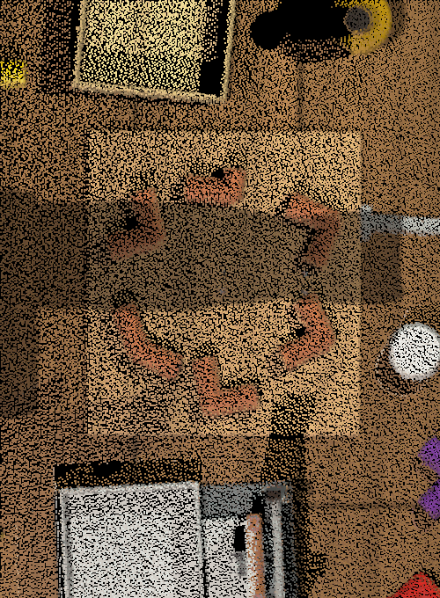

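Four sound bends, one splayed and one stub. Next come the tray and box axes and a planner helper.

```bash
cat > plan.py <<'E'
import numpy as np, json, os
# commanded pose [x,y,z,psi] ; psi = world angle (deg) of tool y ; waypoints (x,y,z,psi,hand,rows)
def cmd(): return json.load(open('cmd.json')) if os.path.exists('cmd.json') else [600,0,217.2,0]
def plan(*wps):
    c=cmd(); s=np.radians(c[3]); tx=np.array([-np.sin(s),np.cos(s)]); ty=np.array([np.cos(s),np.sin(s)])
    rows=[]
    for x,y,z,psi,h,n in wps:
        d=np.array([x-c[0],y-c[1]]); wz=round(-np.radians(psi-c[3]),3)
        a,b,e=round(d@tx/1000,3),round(d@ty/1000,3),round((c[2]-z)/1000,3)
        rows+=[f"0 0 {wz} {a} {b} {e} {h}"]*n
    for i in range(0,len(rows),12): print('; '.join(rows[i:i+12])); 
    if len(rows)>12: print('TOO LONG'); return
    p=a*tx*1000+b*ty*1000
    json.dump([c[0]+p[0],c[1]+p[1],c[2]-e*1000,c[3]-np.degrees(wz)],open('cmd.json','w'))
def grasp(sh,x,y,th,leg,along=30):
    a={'bend':90,'splay':135,'stub':90}[sh];c={'bend':(-13,-13),'splay':(-3.8,-9.2),'stub':(-13,-6.5)}[sh]
    l=np.radians(a) if leg else 0
    p=np.array(c)+along*np.array([np.cos(l),np.sin(l)])
    R=np.array([[np.cos(th),-np.sin(th)],[np.sin(th),np.cos(th)]]);p=R@p+[x,y]
    psi=(np.degrees(th+l)+90+90)%180-90
    return p.round(1),round(psi,1)
E
python3 - <<'E'
from h import *
import plan, station
print(station.tip_reach if not callable(station.tip_reach) else station.tip_reach())
A=[]
for n in ['scene','side']:
    z=np.load(n+'0.npz');A.append(z['W'][z['d']>0])
W=np.concatenate(A)
def rect(x0,x1,y0,y1,z0,z1):
    k=(W[:,0]>x0)&(W[:,0]<x1)&(W[:,1]>y0)&(W[:,1]<y1)&(W[:,2]>z0)&(W[:,2]<z1)
    q=W[k]; r=cv2.minAreaRect(q[:,:2].astype(np.float32)); print(k.sum(),r,np.percentile(q[:,2],[2,50,98]).round())
rect(340,532,215,450,53,61)
rect(345,600,-450,-195,46,53)
rect(560,620,230,400,232,245)
B=[('stub',551,-108,3.28),('bend',459,-61,2.85),('bend',659,-60,1.97),('bend',651,60,2.67),('splay',464,71,4.40),('bend',551,123,4.57)]
for b in B: print(b,[plan.grasp(*b,l) for l in (0,1)])
E
```

```text
14.0
1101 ((449.92987060546875, 326.7738037109375), (192.1095428466797, 162.4171142578125), 87.01203155517578) [53. 57. 60.]
1015 ((476.9066467285156, -308.232177734375), (178.66012573242188, 199.5556640625), 5.265369892120361) [46. 49. 53.]
811 ((590.7615356445312, 319.9324951171875), (112.34346771240234, 19.003175735473633), 87.29727172851562) [233. 238. 241.]
('stub', 551, -108, 3.28) [(array([ 533.3, -103.9]), np.float64(-82.1)), (array([ 567.1, -129.5]), np.float64(7.9))]
('bend', 459, -61, 2.85) [(array([446.5, -43.7]), np.float64(73.3)), (array([466.6, -81. ]), np.float64(-16.7))]
('bend', 659, -60, 1.97) [(array([664.4, -39.3]), np.float64(22.9)), (array([648.4, -78.6]), np.float64(-67.1))]
('bend', 651, 60, 2.67) [(array([641.8,  79.3]), np.float64(63.0)), (array([654.9,  38.9]), np.float64(-27.0))]
('splay', 464, 71, 4.4) [(array([447.2,  48.9]), np.float64(-17.9)), (array([483.1,  91.1]), np.float64(-62.9))]
('bend', 551, 123, 4.57) [(array([535.7, 108. ]), np.float64(-8.2)), (array([569.7, 133.5]), np.float64(81.8))]
```

Placing layout:
- **Tray:** centre (450,327), yaw -3°.
- **Box:** centre (477,-308), yaw 5.3°.

I'll take the stub first.

Run:
```python
from plan import plan
plan((533.3,-104,75,-82,0.4,12))
plan((533.3,-104,24.5,-82,0.4,3),(533.3,-104,24.5,-82,-1,5),(533.3,-104,110,-82,-1,4))
```

```text
0 0 1.431 -0.104 -0.067 0.142 0.4; 0 0 1.431 -0.104 -0.067 0.142 0.4; 0 0 1.431 -0.104 -0.067 0.142 0.4; 0 0 1.431 -0.104 -0.067 0.142 0.4; 0 0 1.431 -0.104 -0.067 0.142 0.4; 0 0 1.431 -0.104 -0.067 0.142 0.4; 0 0 1.431 -0.104 -0.067 0.142 0.4; 0 0 1.431 -0.104 -0.067 0.142 0.4; 0 0 1.431 -0.104 -0.067 0.142 0.4; 0 0 1.431 -0.104 -0.067 0.142 0.4; 0 0 1.431 -0.104 -0.067 0.142 0.4; 0 0 1.431 -0.104 -0.067 0.142 0.4
0 0 0.0 0.0 0.0 0.051 0.4; 0 0 0.0 0.0 0.0 0.051 0.4; 0 0 0.0 0.0 0.0 0.051 0.4; 0 0 0.0 0.0 0.0 0.051 -1; 0 0 0.0 0.0 0.0 0.051 -1; 0 0 0.0 0.0 0.0 0.051 -1; 0 0 0.0 0.0 0.0 0.051 -1; 0 0 0.0 0.0 0.0 0.051 -1; 0 0 0.0 0.0 0.0 -0.035 -1; 0 0 0.0 0.0 0.0 -0.035 -1; 0 0 0.0 0.0 0.0 -0.035 -1; 0 0 0.0 0.0 0.0 -0.035 -1
```

move_arm:
  deltas: "0 0 1.431 -0.104 -0.067 0.142 0.4; 0 0 1.431 -0.104 -0.067 0.142 0.4; 0 0 1.431 -0.104 -0.067 0.142 0.4; 0 0 1.431 -0.104 -0.067 0.142 0.4; 0 0 1.431 -0.104 -0.067 0.142 0.4; 0 0 1.431 -0.104 -0.067 0.142 0.4; 0 0 1.431 -0.104 -0.067 0.142 0.4; 0 0 1.431 -0.104 -0.067 0.142 0.4; 0 0 1.431 -0.104 -0.067 0.142 0.4; 0 0 1.431 -0.104 -0.067 0.142 0.4; 0 0 1.431 -0.104 -0.067 0.142 0.4; 0 0 1.431 -0.104 -0.067 0.142 0.4"

```text
clock: 2.0
ee_pos: [533.1, -104.1, 75.3]
eef_rot: [0.0, 0.998, 0.067, 0.0]
ft_force: [0.3, 0.6, 0.6]
gripper_width: 0.704
finger_force: 0.0
```

```bash
sed -i "s/^    for i in range(0,len(rows),12).*/    import itertools; print('\\\\n'.join(f'{len(list(g))} x | {r}' for r,g in itertools.groupby(rows)))/" plan.py; python3 -c "
from station import get_state as g;s=g();print(s['q'],s['ee_pos'],s['gripper_width'])"
```

```text
[-1.92789171e-01  3.07628506e-01 -3.96183418e-01  8.66808290e-01
 -1.42497031e-05  2.81480727e+00] [ 533.09339967 -104.07216083   75.26925578] 0.7038021067846982
```

move_arm:
  deltas: "0 0 0 0 0 0.051 0.4; 0 0 0 0 0 0.051 0.4; 0 0 0 0 0 0.051 0.4; 0 0 0 0 0 0.051 -1; 0 0 0 0 0 0.051 -1; 0 0 0 0 0 0.051 -1; 0 0 0 0 0 0.051 -1; 0 0 0 0 0 0.051 -1; 0 0 0 0 0 -0.035 -1; 0 0 0 0 0 -0.035 -1; 0 0 0 0 0 -0.035 -1; 0 0 0 0 0 -0.035 -1"

```text
clock: 3.0
ee_pos: [536.0, -104.6, 114.0]
eef_rot: [0.001, 0.998, 0.07, 0.003]
ft_force: [0.2, 0.4, -1.3]
gripper_width: 0.001
finger_force: 0.0
```

Run:
```python
from plan import plan
plan((471,-349,100,-84.7,-1,7),(471,-349,30,-84.7,-1,3),(471,-349,30,-84.7,0.1,2))
plan((471,-349,110,-84.7,0.1,2),(500,-60,110,-62.9,0.4,8))
```

```text
7 x | 0 0 0.047 -0.096 0.234 0.01 -1
3 x | 0 0 0.047 -0.096 0.234 0.08 -1
2 x | 0 0 0.047 -0.096 0.234 0.08 0.1
2 x | 0 0 0.0 0.0 -0.0 -0.08 0.1
8 x | 0 0 -0.38 0.056 -0.285 -0.08 0.4
```

```bash
cat > look.py <<'E'
from topo import *
from scipy.ndimage import label
import sys
def scan(cams=('side','scene'),pic=None,x0=380,x1=720,y0=-180,y1=180,zmin=22,minpts=90):
    A=[]
    for n in cams:
        im,d,P=cap(n,pic and f'{n}_{pic}.png');k=d>0;A.append((pts(d,P)[k],copper(im)[k]))
    W=np.concatenate([a[0] for a in A]);K=np.concatenate([a[1] for a in A])
    k=K&(W[:,2]>zmin)&(W[:,2]<45)&(W[:,0]>x0)&(W[:,0]<x1)&(W[:,1]>y0)&(W[:,1]<y1);W=W[k]
    G=np.zeros((int(y1-y0)//2+1,int(x1-x0)//2+1),np.uint8);ix=((W[:,1]-y0)//2).astype(int);jx=((W[:,0]-x0)//2).astype(int);G[ix,jx]=1
    L,nn=label(cv2.morphologyEx(G,cv2.MORPH_CLOSE,np.ones((3,3))))
    for i in range(1,nn+1):
        q=W[L[ix,jx]==i]
        if len(q)>minpts:
            f=fit(q); print(len(q),*[(float(v[0]),v[1],*map(float,v[2:])) for v in f[:2]])
E
python3 - <<'E'
import json
json.dump([533.3,-104,110.2,-82],open('cmd.json','w'))
from look import *
scan(pic='1')
im,d,P=cap('wrist','wrist1.png')
E
```

```text
528 (0.883, 'stub', 551.36, -108.61, 3.29) (0.721, 'bend', 552.61, -113.69, 3.34)
558 (0.854, 'bend', 459.99, -59.19, 2.85) (0.681, 'splay', 458.87, -60.15, 2.37)
765 (0.891, 'bend', 659.62, -60.48, 1.98) (0.665, 'stub', 664.32, -60.24, 1.9)
803 (0.887, 'bend', 650.37, 58.77, 2.66) (0.667, 'splay', 648.93, 60.13, 2.29)
755 (0.865, 'splay', 463.87, 69.89, 4.39) (0.649, 'bend', 462.8, 70.94, 4.75)
790 (0.859, 'bend', 551.01, 123.11, 4.53) (0.651, 'stub', 546.25, 126.02, 4.47)
```

View pics/side_1.png

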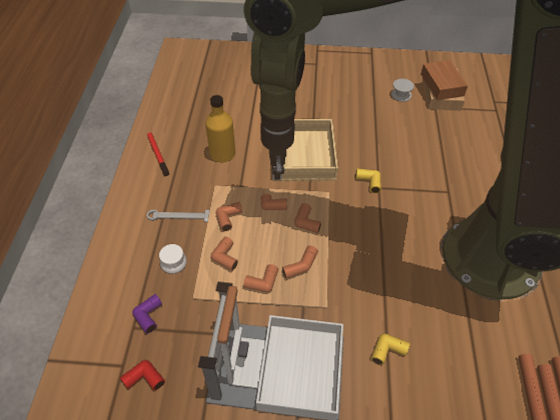

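The stub hasn't moved, so the arm probably lifted before the fingers had closed. I'll retry with a longer close.

Run:
```python
from plan import plan
plan((533.3,-104,60,-82,0.2,7),(533.3,-104,23.5,-82,0.2,5))
plan((533.3,-104,23.5,-82,-1,12))
```

```text
7 x | 0 0 -0.0 0.0 0.0 0.05 0.2
5 x | 0 0 -0.0 0.0 0.0 0.087 0.2
12 x | 0 0 -0.0 0.0 0.0 -0.0 -1
```

move_arm:
  deltas: "0 0 0 0 0 0.05 0.2; 0 0 0 0 0 0.05 0.2; 0 0 0 0 0 0.05 0.2; 0 0 0 0 0 0.05 0.2; 0 0 0 0 0 0.05 0.2; 0 0 0 0 0 0.05 0.2; 0 0 0 0 0 0.05 0.2; 0 0 0 0 0 0.087 0.2; 0 0 0 0 0 0.087 0.2; 0 0 0 0 0 0.087 0.2"

```text
clock: 3.98
ee_pos: [531.4, -103.7, 22.6]
eef_rot: [-0.0, 0.998, 0.07, -0.002]
ft_force: [0.7, -0.6, 1.2]
gripper_width: 0.597
finger_force: 0.0
```

move_arm:
  deltas: "0 0 0 0 0 0 -1; 0 0 0 0 0 0 -1; 0 0 0 0 0 0 -1; 0 0 0 0 0 0 -1; 0 0 0 0 0 0 -1; 0 0 0 0 0 0 -1; 0 0 0 0 0 0 -1; 0 0 0 0 0 0 -1"

```text
clock: 4.65
ee_pos: [533.0, -104.0, 23.3]
eef_rot: [0.0, 0.998, 0.07, 0.0]
ft_force: [0.8, -0.3, 0.4]
gripper_width: 0.004
finger_force: 0.0
```

Run:
```python
from look import *
a=cap('scene')[0];b=cap('wrist')[0];c=cap('side')[0]
t=np.hstack([cv2.resize(a[180:300,180:320],(400,343)),cv2.resize(c[130:270,190:350],(400,343))])
cv2.imwrite('pics/two.png',t[:,:,::-1]);cv2.imwrite('pics/w.png',b[:,:,::-1])
```

```text
(no output)
```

View pics/two.png

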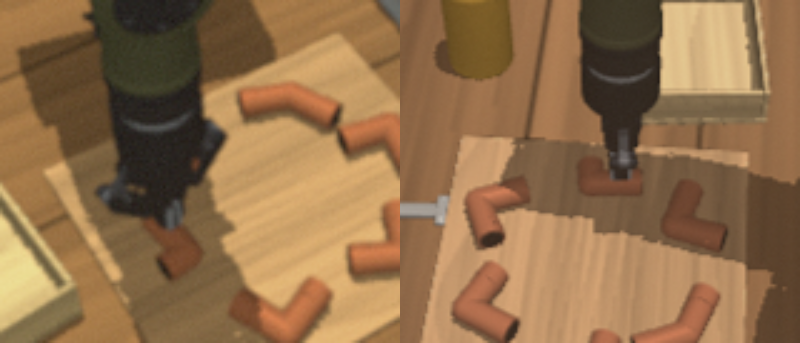

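View pics/w.png

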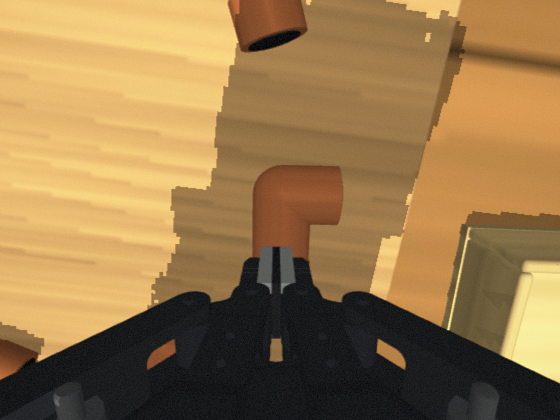

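Run:
```python
from look import *
im,d,P=cap('wrist');W=pts(d,P)
for n,u,v in [('board',150,150),('tube top',280,215),('leg',265,240),('tip',268,262),('tip2',288,262),('bench',530,150),('pad',275,300)]: print(n,d[v,u],W[v,u].round(1),im[v,u])
print(P,get_state()['ee_pos'])
scan(pic=None)
```

```text
board 169.97557 [572.6 -33.4  10.2] [239 195 116]
tube top 148.36371 [ 556.6 -101.3   39.5] [140  79  42]
leg 154.55943 [543.  -96.4  36.6] [136  78  43]
tip 132.90324 [542.6 -98.3  59.2] [93 96 94]
tip2 131.73517 [ 544.2 -105.9   60.3] [90 93 90]
bench 178.34387 [ 599.2 -228.5    1.8] [195 141  79]
pad 118.99856 [ 536.  -102.    75.6] [31 31 32]
{'fx': 338.83206840349766, 'fy': 338.83206840349766, 'cx': 275.77338061240704, 'cy': 207.38990600505758, 'world_from_camera': array([[ 1.39227684e-01,  9.55305855e-01,  2.60780320e-01,
         5.98186471e+02],
       [-9.90260396e-01,  1.34306247e-01,  3.66903355e-02,
        -9.35507253e+01],
       [ 2.60661699e-05, -2.63348734e-01,  9.64700702e-01,
         1.81783334e+02],
       [ 0.00000000e+00,  0.00000000e+00,  0.00000000e+00,
         1.00000000e+00]])} [ 532.94798245 -103.98709869   23.14050316]
437 (0.723, 'stub', 551.56, -107.8, 3.28) (0.63, 'bend', 552.14, -111.97, 3.34)
400 (0.886, 'bend', 457.99, -59.0, 2.83) (0.664, 'stub', 460.08, -52.85, 2.83)
772 (0.897, 'bend', 659.81, -60.38, 1.97) (0.667, 'stub', 664.99, -58.65, 1.9)
794 (0.877, 'bend', 650.53, 60.39, 2.7) (0.664, 'splay', 647.92, 59.06, 2.32)
753 (0.866, 'splay', 463.5, 70.11, 4.39) (0.654, 'bend', 463.13, 70.94, 4.68)
783 (0.873, 'bend', 551.11, 124.79, 4.53) (0.655, 'stub', 545.75, 125.09, 4.51)
```

Run:
```python
from look import *
for n in ('wrist','side','scene'):
    im,d,P=cap(n);W=pts(d,P)
    grey=(im.max(-1).astype(int)-im.min(-1)<25)&(d>0)
    k=grey&(abs(W[...,0]-533)<20)&(abs(W[...,1]+104)<40)&(W[...,2]>14)
    q=W[k];print(n,len(q),np.percentile(q[:,2],[0,1,3,5,10]).round() if len(q) else '', q[q[:,2].argsort()[:6]].round())
u,v=268,0
im,d,P=cap('wrist');W=pts(d,P)
for v in range(236,270,3): print(v,W[v,268].round(),W[v,277].round(),W[v,287].round(),im[v,268])
```

```text
wrist 40844 [38. 52. 64. 76. 87.] [[ 537. -110.   38.]
 [ 542.  -95.   42.]
 [ 542.  -96.   43.]
 [ 543.  -98.   43.]
 [ 543. -101.   43.]
 [ 544. -106.   43.]]
side 1776 [ 38.  52. 104. 132. 165.] [[ 522. -109.   38.]
 [ 541.  -96.   40.]
 [ 524.  -95.   42.]
 [ 541.  -96.   43.]
 [ 524.  -96.   45.]
 [ 534.  -94.   47.]]
scene 1217 [38. 51. 62. 76. 91.] [[ 536. -109.   38.]
 [ 541. -102.   43.]
 [ 543. -106.   45.]
 [ 544. -101.   45.]
 [ 542. -105.   47.]
 [ 542. -100.   47.]]
236 [546. -97.  38.] [ 546. -101.   38.] [ 547. -106.   39.] [136  81  48]
239 [544. -98.  39.] [ 545. -102.   38.] [ 545. -106.   38.] [134  78  41]
242 [542. -98.  37.] [ 544. -102.   39.] [ 544. -106.   38.] [141  80  48]
245 [541. -98.  38.] [ 542. -102.   39.] [ 543. -107.   38.] [137  81  47]
248 [543. -98.  45.] [ 543. -102.   45.] [ 544. -106.   45.] [93 97 95]
251 [542. -98.  48.] [ 544. -102.   49.] [ 544. -106.   49.] [93 97 94]
254 [543. -98.  52.] [ 543. -102.   52.] [ 544. -106.   53.] [93 94 92]
257 [543. -98.  55.] [ 543. -102.   54.] [ 544. -106.   55.] [93 94 92]
260 [543. -98.  59.] [ 543. -102.   57.] [ 543. -106.   56.] [89 93 86]
263 [542. -98.  60.] [ 544. -102.   61.] [ 544. -106.   61.] [91 91 89]
266 [543. -98.  63.] [ 543. -102.   63.] [ 544. -106.   63.] [90 94 89]
269 [543. -98.  66.] [ 543. -102.   66.] [ 544. -105.   67.] [90 93 91]
```

All three cameras put the shut fingertips at z≈43 with the TCP at 23. The real tips are therefore about 20 mm behind the TCP, not 14 mm ahead of it, and they closed just above the tube. I'll go 32 mm lower.

Run:
```python
from plan import plan,cmd
print(cmd())
plan((533.3,-104,50.2,-82,0.3,6),(533.3,-104,-7.8,-82,0.3,4))
plan((533.3,-104,-7.8,-82,-1,8))
```

```text
[533.3, -104.0, 23.200000000000003, -82.0]
6 x | 0 0 -0.0 0.0 0.0 -0.027 0.3
4 x | 0 0 -0.0 0.0 0.0 0.031 0.3
8 x | 0 0 -0.0 0.0 0.0 0.0 -1
```

move_arm:
  deltas: "0 0 0 0 0 -0.027 0.3; 0 0 0 0 0 -0.027 0.3; 0 0 0 0 0 -0.027 0.3; 0 0 0 0 0 -0.027 0.3; 0 0 0 0 0 -0.027 0.3; 0 0 0 0 0 -0.027 0.3; 0 0 0 0 0 -0.027 0.3; 0 0 0 0 0 0.031 0.3; 0 0 0 0 0 0.031 0.3; 0 0 0 0 0 0.031 0.3; 0 0 0 0 0 0.031 0.3"

```text
clock: 6.07
ee_pos: [532.6, -103.9, -8.3]
eef_rot: [-0.0, 0.998, 0.07, -0.0]
ft_force: [0.3, -0.8, -0.7]
gripper_width: 0.652
finger_force: 0.0
```

move_arm:
  deltas: "0 0 0 0 0 0 -1; 0 0 0 0 0 0 -1; 0 0 0 0 0 0 -1; 0 0 0 0 0 0 -1; 0 0 0 0 0 0 -1; 0 0 0 0 0 0 -1; 0 0 0 0 0 0 -1; 0 0 0 0 0 0 -1"

```text
clock: 6.73
ee_pos: [535.8, -104.7, -5.2]
eef_rot: [0.001, 0.998, 0.07, 0.002]
ft_force: [-2.5, 0.8, 18.6]
gripper_width: 0.305
finger_force: 63.5
```

Run:
```python
from plan import plan
plan((533.3,-104,80,-82,-1,4),(471,-349,80,-84.7,-1,8))
plan((471,-349,-3,-84.7,-1,4),(471,-349,-3,-84.7,0.1,5),(471,-349,80,-84.7,0.1,3))
```

```text
4 x | 0 0 -0.0 0.0 0.0 -0.088 -1
8 x | 0 0 0.047 -0.096 0.234 -0.088 -1
4 x | 0 0 0.0 0.0 -0.0 0.083 -1
5 x | 0 0 0.0 0.0 -0.0 0.083 0.1
3 x | 0 0 0.0 0.0 -0.0 0.0 0.1
```

move_arm:
  deltas: "0 0 0 0 0 -0.088 -1; 0 0 0 0 0 -0.088 -1; 0 0 0 0 0 -0.088 -1; 0 0 0 0 0 -0.088 -1; 0 0 0.047 -0.096 0.234 -0.088 -1; 0 0 0.047 -0.096 0.234 -0.088 -1; 0 0 0.047 -0.096 0.234 -0.088 -1; 0 0 0.047 -0.096 0.234 -0.088 -1; 0 0 0.047 -0.096 0.234 -0.088 -1; 0 0 0.047 -0.096 0.234 -0.088 -1; 0 0 0.047 -0.096 0.234 -0.088 -1; 0 0 0.047 -0.096 0.234 -0.088 -1"

```text
clock: 7.73
ee_pos: [468.7, -350.7, 78.1]
eef_rot: [-0.001, 0.999, 0.044, -0.001]
ft_force: [0.4, 0.0, -0.8]
gripper_width: 0.307
finger_force: 59.3
```

move_arm:
  deltas: "0 0 0 0 0 0.083 -1; 0 0 0 0 0 0.083 -1; 0 0 0 0 0 0.083 -1; 0 0 0 0 0 0.083 -1; 0 0 0 0 0 0.083 0.1; 0 0 0 0 0 0.083 0.1; 0 0 0 0 0 0.083 0.1; 0 0 0 0 0 0.083 0.1; 0 0 0 0 0 0.083 0.1; 0 0 0 0 0 0 0.1; 0 0 0 0 0 0 0.1; 0 0 0 0 0 0 0.1"

```text
clock: 8.73
ee_pos: [474.7, -352.2, 88.0]
eef_rot: [0.003, 0.999, 0.046, 0.004]
ft_force: [1.6, -2.3, 0.9]
gripper_width: 0.552
finger_force: 0.0
```

Run:
```python
from look import *
from plan import *
scan(pic='2')
print(grasp('splay',463.8,70.3,4.39,1))
plan((483,90.5,80,-63,0.3,12))
```

```text
708 (0.858, 'bend', 458.82, -60.53, 2.89) (0.668, 'splay', 457.78, -61.94, 2.41)
775 (0.875, 'bend', 659.83, -60.69, 1.97) (0.661, 'stub', 664.24, -58.67, 1.89)
800 (0.886, 'bend', 650.79, 59.47, 2.69) (0.675, 'splay', 648.28, 60.11, 2.37)
747 (0.875, 'splay', 463.55, 70.41, 4.39) (0.637, 'bend', 463.87, 72.21, 4.71)
791 (0.855, 'bend', 550.62, 124.91, 4.54) (0.644, 'splay', 551.87, 121.88, 4.18)
(array([483.1,  90.2]), np.float64(-63.5))
12 x | 0 0 -0.379 0.053 -0.437 0.0 0.3
```

move_arm:
  deltas: "0 0 -0.379 0.053 -0.437 0 0.3; 0 0 -0.379 0.053 -0.437 0 0.3; 0 0 -0.379 0.053 -0.437 0 0.3; 0 0 -0.379 0.053 -0.437 0 0.3; 0 0 -0.379 0.053 -0.437 0 0.3; 0 0 -0.379 0.053 -0.437 0 0.3; 0 0 -0.379 0.053 -0.437 0 0.3; 0 0 -0.379 0.053 -0.437 0 0.3; 0 0 -0.379 0.053 -0.437 0 0.3; 0 0 -0.379 0.053 -0.437 0 0.3; 0 0 -0.379 0.053 -0.437 0 0.3; 0 0 -0.379 0.053 -0.437 0 0.3"

```text
clock: 9.83
ee_pos: [481.9, 95.0, 79.1]
eef_rot: [-0.001, 0.972, 0.236, -0.001]
ft_force: [0.8, 0.1, 0.2]
gripper_width: 0.652
finger_force: 0.0
```

Run:
```python
from plan import *
plan((483,90.2,-4,-63.3,0.3,4),(483,90.2,-4,-63.3,-1,8))
plan((483,90.2,90,-63.3,-1,3),(498,-264,90,-84.7,-1,9))
plan((498,-264,-3,-84.7,-1,4),(498,-264,-3,-84.7,0.1,5),(498,-264,80,-84.7,0.1,3))
```

```text
4 x | 0 0 0.006 -0.0 0.001 0.084 0.3
8 x | 0 0 0.006 -0.0 0.001 0.084 -1
3 x | 0 0 -0.0 -0.0 -0.0 -0.094 -1
9 x | 0 0 0.373 -0.146 0.323 -0.094 -1
4 x | 0 0 0.0 -0.0 -0.0 0.093 -1
5 x | 0 0 0.0 -0.0 -0.0 0.093 0.1
3 x | 0 0 0.0 -0.0 -0.0 0.01 0.1
```

move_arm:
  deltas: "0 0 0.006 0 0.001 0.04 0.3; 0 0 0.006 0 0.001 0.084 0.3; 0 0 0.006 0 0.001 0.084 0.3; 0 0 0.006 0 0.001 0.084 0.3; 0 0 0.006 0 0.001 0.084 -1; 0 0 0.006 0 0.001 0.084 -1; 0 0 0.006 0 0.001 0.084 -1; 0 0 0.006 0 0.001 0.084 -1; 0 0 0.006 0 0.001 0.084 -1; 0 0 0.006 0 0.001 0.084 -1; 0 0 0.006 0 0.001 0.084 -1; 0 0 0.006 0 0.001 0.084 -1"

```text
clock: 10.83
ee_pos: [483.7, 89.8, -2.8]
eef_rot: [0.0, 0.973, 0.231, 0.001]
ft_force: [-1.7, -1.6, 7.4]
gripper_width: 0.305
finger_force: 59.1
```

move_arm:
  deltas: "0 0 0 0 0 -0.094 -1; 0 0 0 0 0 -0.094 -1; 0 0 0 0 0 -0.094 -1; 0 0 0.373 -0.146 0.323 -0.094 -1; 0 0 0.373 -0.146 0.323 -0.094 -1; 0 0 0.373 -0.146 0.323 -0.094 -1; 0 0 0.373 -0.146 0.323 -0.094 -1; 0 0 0.373 -0.146 0.323 -0.094 -1; 0 0 0.373 -0.146 0.323 -0.094 -1; 0 0 0.373 -0.146 0.323 -0.094 -1; 0 0 0.373 -0.146 0.323 -0.094 -1; 0 0 0.373 -0.146 0.323 -0.094 -1"

```text
clock: 11.83
ee_pos: [498.1, -268.8, 90.6]
eef_rot: [0.001, 0.999, 0.045, 0.001]
ft_force: [-0.2, -1.1, -0.7]
gripper_width: 0.311
finger_force: 42.1
```

move_arm:
  deltas: "0 0 0 0 0 0.093 -1; 0 0 0 0 0 0.093 -1; 0 0 0 0 0 0.093 -1; 0 0 0 0 0 0.093 -1; 0 0 0 0 0 0.093 0.1; 0 0 0 0 0 0.093 0.1; 0 0 0 0 0 0.093 0.1; 0 0 0 0 0 0.093 0.1; 0 0 0 0 0 0.093 0.1; 0 0 0 0 0 0.01 0.1; 0 0 0 0 0 0.01 0.1; 0 0 0 0 0 0.01 0.1"

```text
clock: 12.83
ee_pos: [502.5, -266.4, 87.9]
eef_rot: [0.003, 0.999, 0.046, 0.005]
ft_force: [1.5, -1.8, 1.1]
gripper_width: 0.552
finger_force: 0.0
```

Run:
```python
from look import *
from plan import *
scan()
scan(x0=380,x1=580,y0=-420,y1=-200,zmin=5)
print(grasp('bend',459,-61,2.87,0),cmd())
im,_,_=cap('side','s3.png')
```

```text
698 (0.884, 'bend', 458.77, -60.66, 2.89) (0.659, 'stub', 460.65, -55.33, 2.82)
781 (0.884, 'bend', 659.92, -61.22, 1.96) (0.66, 'splay', 658.96, -58.3, 1.63)
797 (0.877, 'bend', 651.16, 59.53, 2.65) (0.661, 'splay', 648.16, 60.51, 2.31)
789 (0.863, 'bend', 549.98, 123.43, 4.55) (0.648, 'stub', 544.83, 126.32, 4.47)
415 (0.757, 'stub', 472.19, -343.33, 0.03) (0.663, 'bend', 486.8, -355.61, 3.34)
619 (0.852, 'splay', 473.29, -273.61, 4.02) (0.652, 'bend', 471.11, -273.17, 4.39)
(array([446.1, -43.9]), np.float64(74.4)) [498.1725009185267, -264.1103501919404, 80.2, -84.69290163711487]
```

Run:
```python
from plan import *
g,psi=grasp('bend',458.8,-60.7,2.89,0);print(g,psi)
plan((*g,80,psi,0.3,12))
plan((*g,80,psi,0.3,11))
```

```text
[445.6 -43.9] 75.6
12 x | 0 0 -2.798 -0.032 -0.224 0.0 0.3
11 x | 0 0 0.0 0.0 0.0 0.0 0.3
```

move_arm:
  deltas: "0 0 -1.4 -0.032 -0.224 0 0.3; 0 0 -1.4 -0.032 -0.224 0 0.3; 0 0 -1.4 -0.032 -0.224 0 0.3; 0 0 -1.4 -0.032 -0.224 0 0.3; 0 0 -1.4 -0.032 -0.224 0 0.3; 0 0 -1.4 -0.032 -0.224 0 0.3; 0 0 -1.4 -0.032 -0.224 0 0.3; 0 0 -1.4 -0.032 -0.224 0 0.3; 0 0 -1.4 -0.032 -0.224 0 0.3; 0 0 -1.4 -0.032 -0.224 0 0.3; 0 0 -1.4 -0.032 -0.224 0 0.3; 0 0 -1.4 -0.032 -0.224 0 0.3"

```text
clock: 14.08
ee_pos: [443.9, -43.8, 78.9]
eef_rot: [-0.001, 0.733, 0.681, -0.001]
ft_force: [-0.2, -0.2, -1.0]
gripper_width: 0.652
finger_force: 0.0
```

move_arm:
  deltas: "0 0 -1.398 0 0 0 0.3; 0 0 -1.398 0 0 0 0.3; 0 0 -1.398 0 0 0 0.3; 0 0 -1.398 0 0 0 0.3; 0 0 -1.398 0 0 0 0.3; 0 0 -1.398 0 0 0 0.3; 0 0 -1.398 0 0 0 0.3; 0 0 -1.398 0 0 0 0.3; 0 0 -1.398 0 0 0 0.3; 0 0 -1.398 0 0 0 0.3; 0 0 -1.398 0 0 0 0.3; 0 0 -1.398 0 0 0 0.3"

```text
clock: 15.08
ee_pos: [444.4, -44.0, 79.3]
eef_rot: [-0.001, 0.124, 0.992, -0.0]
ft_force: [0.3, -1.2, -0.2]
gripper_width: 0.646
finger_force: 0.0
```

```bash
cat >> plan.py <<'E'
def tray(x,y):
    t=np.radians(-3); return 450+x*np.cos(t)-y*np.sin(t), 327+x*np.sin(t)+y*np.cos(t)
E
python3 - <<'E'
from plan import *
print(cmd())
g=(445.6,-43.9);psi=75.6
plan((*g,-2,psi,0.3,4),(*g,-2,psi,-1,8))
p=tray(-37.5-11,-27); print(p)
plan((*g,100,psi,-1,3),(*p,100,87,-1,9))
plan((*p,6,87,-1,4),(*p,6,87,0.1,5),(*p,100,87,0.1,3))
E
```

```text
[445.5910329219359, -44.030389215654594, 80.2, 75.62068944048947]
4 x | 0 0 0.0 0.0 0.0 0.082 0.3
8 x | 0 0 0.0 0.0 0.0 0.082 -1
(np.float64(400.1533967458437), np.float64(302.57529643940927))
3 x | 0 0 0.0 0.0 0.0 -0.102 -1
9 x | 0 0 -0.199 0.13 0.324 -0.102 -1
4 x | 0 0 0.0 -0.0 0.0 0.094 -1
5 x | 0 0 0.0 -0.0 0.0 0.094 0.1
3 x | 0 0 0.0 -0.0 0.0 0.0 0.1
```

move_arm:
  deltas: "0 0 0 0 0 0.04 0.3; 0 0 0 0 0 0.082 0.3; 0 0 0 0 0 0.082 0.3; 0 0 0 0 0 0.082 0.3; 0 0 0 0 0 0.082 -1; 0 0 0 0 0 0.082 -1; 0 0 0 0 0 0.082 -1; 0 0 0 0 0 0.082 -1; 0 0 0 0 0 0.082 -1; 0 0 0 0 0 0.082 -1; 0 0 0 0 0 0.082 -1; 0 0 0 0 0 0.082 -1"

```text
clock: 16.08
ee_pos: [447.3, -44.3, 0.5]
eef_rot: [0.002, 0.125, 0.992, 0.0]
ft_force: [-0.9, 0.1, 6.1]
gripper_width: 0.305
finger_force: 58.7
```

move_arm:
  deltas: "0 0 0 0 0 -0.102 -1; 0 0 0 0 0 -0.102 -1; 0 0 0 0 0 -0.102 -1; 0 0 -0.199 0.13 0.324 -0.102 -1; 0 0 -0.199 0.13 0.324 -0.102 -1; 0 0 -0.199 0.13 0.324 -0.102 -1; 0 0 -0.199 0.13 0.324 -0.102 -1; 0 0 -0.199 0.13 0.324 -0.102 -1; 0 0 -0.199 0.13 0.324 -0.102 -1; 0 0 -0.199 0.13 0.324 -0.102 -1; 0 0 -0.199 0.13 0.324 -0.102 -1; 0 0 -0.199 0.13 0.324 -0.102 -1"

```text
clock: 17.08
ee_pos: [399.9, 307.7, 102.3]
eef_rot: [0.001, 0.024, 1.0, 0.002]
ft_force: [0.1, 0.2, -0.6]
gripper_width: 0.303
finger_force: 59.5
```

move_arm:
  deltas: "0 0 0 0 0 0.04 -1; 0 0 0 0 0 0.093 -1; 0 0 0 0 0 0.093 -1; 0 0 0 0 0 0.093 -1; 0 0 0 0 0 0.093 0.1; 0 0 0 0 0 0.093 0.1; 0 0 0 0 0 0.093 0.1; 0 0 0 0 0 0.093 0.1; 0 0 0 0 0 0.093 0.1; 0 0 0 0 0 0 0.1; 0 0 0 0 0 0 0.1; 0 0 0 0 0 0 0.1"

```text
clock: 18.08
ee_pos: [402.6, 304.1, 105.9]
eef_rot: [0.003, 0.026, 1.0, 0.002]
ft_force: [1.0, 1.5, -0.3]
gripper_width: 0.55
finger_force: 0.0
```

Run:
```python
from look import *
from plan import *
scan()
scan(x0=360,x1=540,y0=230,y1=430,zmin=24)
g,psi=grasp('bend',659.8,-60.8,1.965,0);print(g,psi,cmd())
plan((*g,100,psi,0.3,12))
plan((*g,-2,psi,0.3,4),(*g,-2,psi,-1,8))
```

```text
767 (0.87, 'bend', 659.6, -60.0, 1.97) (0.663, 'stub', 664.44, -59.07, 1.89)
799 (0.897, 'bend', 651.04, 60.24, 2.68) (0.668, 'splay', 648.87, 58.72, 2.24)
792 (0.855, 'bend', 550.71, 124.66, 4.52) (0.642, 'stub', 544.38, 126.45, 4.52)
678 (0.856, 'bend', 415.81, 291.22, 3.11) (0.633, 'stub', 415.58, 295.38, 3.05)
[665.3 -40.1] 22.6 [400.1257537787035, 302.1038454281147, 100.2, 87.02254956359286]
12 x | 0 0 1.124 -0.283 -0.328 0.0 0.3
4 x | 0 0 0.0 0.0 -0.0 0.102 0.3
8 x | 0 0 0.0 0.0 -0.0 0.102 -1
```

move_arm:
  deltas: "0 0 1.124 -0.283 -0.328 0 0.3; 0 0 1.124 -0.283 -0.328 0 0.3; 0 0 1.124 -0.283 -0.328 0 0.3; 0 0 1.124 -0.283 -0.328 0 0.3; 0 0 1.124 -0.283 -0.328 0 0.3; 0 0 1.124 -0.283 -0.328 0 0.3; 0 0 1.124 -0.283 -0.328 0 0.3; 0 0 1.124 -0.283 -0.328 0 0.3; 0 0 1.124 -0.283 -0.328 0 0.3; 0 0 1.124 -0.283 -0.328 0 0.3; 0 0 1.124 -0.283 -0.328 0 0.3; 0 0 1.124 -0.283 -0.328 0 0.3"

```text
clock: 19.28
ee_pos: [666.2, -44.0, 97.2]
eef_rot: [-0.001, 0.557, 0.831, -0.001]
ft_force: [-0.9, 0.3, -1.2]
gripper_width: 0.648
finger_force: 0.0
```

move_arm:
  deltas: "0 0 0 0 0 0.04 0.3; 0 0 0 0 0 0.08 0.3; 0 0 0 0 0 0.102 0.3; 0 0 0 0 0 0.102 0.3; 0 0 0 0 0 0.102 -1; 0 0 0 0 0 0.102 -1; 0 0 0 0 0 0.102 -1; 0 0 0 0 0 0.102 -1; 0 0 0 0 0 0.102 -1; 0 0 0 0 0 0.102 -1; 0 0 0 0 0 0.102 -1; 0 0 0 0 0 0.102 -1"

```text
clock: 20.28
ee_pos: [665.5, -40.1, -1.7]
eef_rot: [0.0, 0.555, 0.832, 0.0]
ft_force: [-0.3, 0.2, -0.4]
gripper_width: 0.305
finger_force: 58.9
```

Run:
```python
from plan import *
g=cmd()[:2];psi=22.6
p=tray(37.5-11,-27); print(p)
plan((*g,100,psi,-1,3),(*p,100,87,-1,9))
plan((*p,100,87,-1,3),(*p,6,87,-1,4),(*p,6,87,0.1,5))
plan((*p,100,87,0.1,3))
```

```text
(np.float64(475.0506118524367), np.float64(298.65009972118855))
3 x | 0 0 0.0 0.0 0.0 -0.102 -1
9 x | 0 0 -1.124 0.386 -0.046 -0.102 -1
3 x | 0 0 0.0 -0.0 0.0 0.0 -1
4 x | 0 0 0.0 -0.0 0.0 0.094 -1
5 x | 0 0 0.0 -0.0 0.0 0.094 0.1
3 x | 0 0 0.0 -0.0 0.0 -0.094 0.1
```

move_arm:
  deltas: "0 0 0 0 0 -0.08 -1; 0 0 0 0 0 -0.08 -1; 0 0 -1.124 0.386 -0.046 -0.102 -1; 0 0 -1.124 0.386 -0.046 -0.102 -1; 0 0 -1.124 0.386 -0.046 -0.102 -1; 0 0 -1.124 0.386 -0.046 -0.102 -1; 0 0 -1.124 0.386 -0.046 -0.102 -1; 0 0 -1.124 0.386 -0.046 -0.102 -1; 0 0 -1.124 0.386 -0.046 -0.102 -1; 0 0 -1.124 0.386 -0.046 -0.102 -1; 0 0 -1.124 0.386 -0.046 -0.102 -1; 0 0 -1.124 0.386 -0.046 -0.102 -1"

```text
clock: 21.28
ee_pos: [471.9, 302.7, 100.9]
eef_rot: [-0.0, 0.021, 1.0, 0.001]
ft_force: [-0.3, 0.3, -0.3]
gripper_width: 0.307
finger_force: 59.3
```

move_arm:
  deltas: "0 0 0 0 0 0 -1; 0 0 0 0 0 0.04 -1; 0 0 0 0 0 0.08 -1; 0 0 0 0 0 0.094 -1; 0 0 0 0 0 0.094 -1; 0 0 0 0 0 0.094 -1"

```text
clock: 21.78
ee_pos: [474.3, 297.2, 5.4]
eef_rot: [-0.001, 0.027, 1.0, -0.001]
ft_force: [-0.2, 0.3, -0.3]
gripper_width: 0.303
finger_force: 63.2
```

move_arm:
  deltas: "0 0 0 0 0 0 0.1; 0 0 0 0 0 0 0.1; 0 0 0 0 0 0 0.1; 0 0 0 0 0 0 0.1; 0 0 0 0 0 0 0.1; 0 0 0 0 0 -0.094 0.1; 0 0 0 0 0 -0.094 0.1; 0 0 0 0 0 -0.094 0.1; 0 0 0 0 0 -0.094 0.1"

```text
clock: 22.53
ee_pos: [477.4, 300.4, 104.7]
eef_rot: [0.003, 0.026, 1.0, 0.002]
ft_force: [-0.0, 0.3, -0.4]
gripper_width: 0.546
finger_force: 0.0
```

Run:
```python
from look import *
from plan import *
print(cmd(),get_state()['ee_pos'])
scan()
scan(x0=360,x1=540,y0=230,y1=430,zmin=24)
g,psi=grasp('bend',651,59.8,2.675,1);psi+=180;print(g,psi)
plan((*g,100,psi,0.3,12))
plan((*g,-2,psi,0.3,4),(*g,-2,psi,-1,8))
p=tray(37.5-11,27); print(p)
plan((*g,100,psi,-1,3),(*p,100,87,-1,9))
plan((*p,6,87,-1,4))
```

```text
[474.7701923638484, 298.45473759496394, 100.2, 87.02254956359286] [477.43632696 300.38582762 104.74441241]
798 (0.868, 'bend', 651.03, 59.09, 2.65) (0.658, 'splay', 649.82, 58.47, 2.27)
687 (0.819, 'bend', 553.23, 124.47, 4.58) (0.615, 'stub', 549.97, 124.64, 4.44)
529 (0.811, 'bend', 491.23, 285.24, 3.15) (0.698, 'stub', 490.43, 289.41, 3.07)
759 (0.896, 'bend', 415.76, 290.71, 3.12) (0.677, 'stub', 416.87, 294.23, 3.08)
[655.   38.8] 153.3
12 x | 0 0 -1.157 -0.193 -0.25 0.0 0.3
4 x | 0 0 0.0 -0.0 -0.0 0.102 0.3
8 x | 0 0 0.0 -0.0 -0.0 0.102 -1
(np.float64(477.8767534895557), np.float64(352.5760945979355))
3 x | 0 0 0.0 -0.0 -0.0 -0.102 -1
9 x | 0 0 1.157 -0.201 0.299 -0.102 -1
4 x | 0 0 0.0 -0.0 -0.0 0.094 -1
```

move_arm:
  deltas: "0 0 -1.157 -0.193 -0.25 0 0.3; 0 0 -1.157 -0.193 -0.25 0 0.3; 0 0 -1.157 -0.193 -0.25 0 0.3; 0 0 -1.157 -0.193 -0.25 0 0.3; 0 0 -1.157 -0.193 -0.25 0 0.3; 0 0 -1.157 -0.193 -0.25 0 0.3; 0 0 -1.157 -0.193 -0.25 0 0.3; 0 0 -1.157 -0.193 -0.25 0 0.3; 0 0 -1.157 -0.193 -0.25 0 0.3; 0 0 -1.157 -0.193 -0.25 0 0.3; 0 0 -1.157 -0.193 -0.25 0 0.3; 0 0 -1.157 -0.193 -0.25 0 0.3"

```text
clock: 23.73
ee_pos: [653.1, 38.6, 98.4]
eef_rot: [-0.001, -0.524, 0.852, 0.001]
ft_force: [0.8, 0.5, 0.0]
gripper_width: 0.646
finger_force: 0.0
```

move_arm:
  deltas: "0 0 0 0 0 0.04 0.3; 0 0 0 0 0 0.08 0.3; 0 0 0 0 0 0.102 0.3; 0 0 0 0 0 0.102 0.3; 0 0 0 0 0 0.102 -1; 0 0 0 0 0 0.102 -1; 0 0 0 0 0 0.102 -1; 0 0 0 0 0 0.102 -1; 0 0 0 0 0 0.102 -1; 0 0 0 0 0 0.102 -1; 0 0 0 0 0 0.102 -1; 0 0 0 0 0 0.102 -1"

```text
clock: 24.73
ee_pos: [655.2, 39.0, -0.2]
eef_rot: [0.001, -0.525, 0.851, -0.0]
ft_force: [-0.9, 0.8, 6.3]
gripper_width: 0.306
finger_force: 59.5
```

move_arm:
  deltas: "0 0 0 0 0 -0.08 -1; 0 0 0 0 0 -0.08 -1; 0 0 1.157 -0.201 0.299 -0.102 -1; 0 0 1.157 -0.201 0.299 -0.102 -1; 0 0 1.157 -0.201 0.299 -0.102 -1; 0 0 1.157 -0.201 0.299 -0.102 -1; 0 0 1.157 -0.201 0.299 -0.102 -1; 0 0 1.157 -0.201 0.299 -0.102 -1; 0 0 1.157 -0.201 0.299 -0.102 -1; 0 0 1.157 -0.201 0.299 -0.102 -1; 0 0 1.157 -0.201 0.299 -0.102 -1; 0 0 1.157 -0.201 0.299 -0.102 -1"

```text
clock: 25.73
ee_pos: [474.2, 358.3, 101.1]
eef_rot: [-0.0, 0.026, 1.0, 0.002]
ft_force: [0.7, 0.9, 0.3]
gripper_width: 0.3
finger_force: 59.5
```

move_arm:
  deltas: "0 0 0 0 0 0 -1; 0 0 0 0 0 0.04 -1; 0 0 0 0 0 0.08 -1; 0 0 0 0 0 0.094 -1; 0 0 0 0 0 0.094 -1; 0 0 0 0 0 0.094 -1; 0 0 0 0 0 0.094 0.1; 0 0 0 0 0 0.094 0.1; 0 0 0 0 0 0.094 0.1; 0 0 0 0 0 0.094 0.1; 0 0 0 0 0 0.094 0.1; 0 0 0 0 0 0.05 0.1"

```text
clock: 26.73
ee_pos: [472.3, 349.0, 41.2]
eef_rot: [-0.005, 0.026, 1.0, -0.004]
ft_force: [-0.1, -0.6, -0.9]
gripper_width: 0.549
finger_force: 0.0
```

Run:
```python
import json
from plan import *
c=cmd(); c[2]+=44; json.dump(c,open('cmd.json','w'))
p=c[:2]; plan((*p,100,87,0.1,4))
from look import *
print(cmd(),get_state()['ee_pos'],get_state()['gripper_width'])
```

```text
4 x | 0 0 0.0 0.0 0.0 -0.05 0.1
[477.6435756878261, 352.6387785071231, 100.2, 87.02254956359285] [472.33028717 348.96352097  41.21766398] 0.5487785979840338
```

move_arm:
  deltas: "0 0 0 0 0 -0.05 0.1; 0 0 0 0 0 -0.05 0.1; 0 0 0 0 0 -0.05 0.1; 0 0 0 0 0 -0.05 0.1"

```text
clock: 27.07
ee_pos: [477.8, 353.1, 98.6]
eef_rot: [0.001, 0.026, 1.0, 0.001]
ft_force: [0.5, -0.2, -0.1]
gripper_width: 0.551
finger_force: 0.0
```

Run:
```python
from look import *
from plan import *
print(cmd(),get_state()['ee_pos'])
scan()
scan(x0=360,x1=540,y0=230,y1=430,zmin=24)
```

```text
[477.6435756878261, 352.6387785071231, 100.2, 87.02254956359285] [477.8175037  353.08376484  98.57513237]
437 (0.769, 'bend', 552.37, 122.05, 4.62) (0.666, 'splay', 554.45, 119.44, 4.27)
190 (0.499, 'stub', 492.59, 289.2, 3.25) (0.413, 'bend', 490.72, 293.27, 1.05)
716 (0.881, 'bend', 415.18, 290.73, 3.11) (0.673, 'stub', 415.18, 295.83, 3.11)
540 (0.766, 'bend', 490.43, 365.81, 1.5) (0.612, 'stub', 495.52, 363.68, 1.42)
```

Run:
```python
from plan import *
g,psi=grasp('bend',551,124,4.545,0); print(g,psi)
plan((*g,100,4,0.3,12))
```

```text
[535.3 109.4] -9.6
12 x | 0 0 1.449 -0.07 -0.24 0.0 0.3
```

move_arm:
  deltas: "0 0 1.449 -0.07 -0.24 0 0.3; 0 0 1.449 -0.07 -0.24 0 0.3; 0 0 1.449 -0.07 -0.24 0 0.3; 0 0 1.449 -0.07 -0.24 0 0.3; 0 0 1.449 -0.07 -0.24 0 0.3; 0 0 1.449 -0.07 -0.24 0 0.3; 0 0 1.449 -0.07 -0.24 0 0.3; 0 0 1.449 -0.07 -0.24 0 0.3; 0 0 1.449 -0.07 -0.24 0 0.3; 0 0 1.449 -0.07 -0.24 0 0.3; 0 0 1.449 -0.07 -0.24 0 0.3; 0 0 1.449 -0.07 -0.24 0 0.3"

```text
clock: 28.27
ee_pos: [533.8, 109.0, 96.5]
eef_rot: [-0.001, 0.684, 0.729, -0.001]
ft_force: [0.4, -0.9, -0.1]
gripper_width: 0.652
finger_force: 0.0
```

Run:
```python
from look import *
from plan import *
scan(); scan(x0=360,x1=540,y0=230,y1=430,zmin=24)
scan(cams=('wrist',))
g,psi=grasp('bend',551,124,4.545,0)
plan((*g,100,psi,0.3,2),(*g,-2,psi,0.3,3),(*g,-2,psi,-1,7))
p=tray(-26.5,27); print(p)
plan((*g,70,psi,-1,2),(*p,100,68,-1,10))
plan((*p,100,87,-1,3),(*p,6,87,-1,4),(*p,6,87,0.1,5))
```

```text
783 (0.845, 'bend', 550.98, 124.28, 4.59) (0.657, 'splay', 552.9, 122.49, 4.16)
655 (0.895, 'bend', 490.31, 284.39, 3.09) (0.669, 'stub', 490.88, 288.89, 3.09)
738 (0.903, 'bend', 415.79, 291.59, 3.08) (0.673, 'stub', 416.43, 294.33, 2.94)
692 (0.892, 'bend', 491.6, 365.24, 1.55) (0.689, 'stub', 496.08, 364.75, 1.46)
6002 (0.894, 'bend', 549.83, 124.69, 4.54) (0.674, 'stub', 545.04, 126.62, 4.46)
2 x | 0 0 0.237 0.0 0.0 0.0 0.3
3 x | 0 0 0.237 0.0 0.0 0.102 0.3
7 x | 0 0 0.237 0.0 0.0 0.102 -1
(np.float64(424.9493881475633), np.float64(355.34990027881145))
2 x | 0 0 0.0 0.0 0.0 -0.072 -1
10 x | 0 0 -1.354 0.224 -0.15 -0.102 -1
3 x | 0 0 -0.332 -0.0 0.0 0.0 -1
4 x | 0 0 -0.332 -0.0 0.0 0.094 -1
5 x | 0 0 -0.332 -0.0 0.0 0.094 0.1
```

move_arm:
  deltas: "0 0 0.237 0 0 0.02 0.3; 0 0 0.237 0 0 0.06 0.3; 0 0 0.237 0 0 0.102 0.3; 0 0 0.237 0 0 0.102 0.3; 0 0 0.237 0 0 0.102 -1; 0 0 0.237 0 0 0.102 -1; 0 0 0.237 0 0 0.102 -1; 0 0 0.237 0 0 0.102 -1; 0 0 0.237 0 0 0.102 -1; 0 0 0.237 0 0 0.102 -1; 0 0 0.237 0 0 0.102 -1; 0 0 0.237 0 0 0.102 -1"

```text
clock: 29.52
ee_pos: [534.9, 109.3, -3.9]
eef_rot: [0.0, 0.764, 0.646, 0.0]
ft_force: [-0.3, -0.2, 0.7]
gripper_width: 0.309
finger_force: 58.8
```

move_arm:
  deltas: "0 0 0 0 0 -0.04 -1; 0 0 -1.354 0.224 -0.15 -0.102 -1; 0 0 -1.354 0.224 -0.15 -0.102 -1; 0 0 -1.354 0.224 -0.15 -0.102 -1; 0 0 -1.354 0.224 -0.15 -0.102 -1; 0 0 -1.354 0.224 -0.15 -0.102 -1; 0 0 -1.354 0.224 -0.15 -0.102 -1; 0 0 -1.354 0.224 -0.15 -0.102 -1; 0 0 -1.354 0.224 -0.15 -0.102 -1; 0 0 -1.354 0.224 -0.15 -0.102 -1; 0 0 -1.354 0.224 -0.15 -0.102 -1; 0 0 -1.354 0.224 -0.15 -0.102 -1"

```text
clock: 30.52
ee_pos: [423.7, 355.4, 97.9]
eef_rot: [-0.0, 0.187, 0.982, -0.0]
ft_force: [-0.0, 0.0, -1.9]
gripper_width: 0.307
finger_force: 59.2
```

move_arm:
  deltas: "0 0 -0.332 0 0 0 -1; 0 0 -0.332 0 0 0 -1; 0 0 -0.332 0 0 0 -1; 0 0 -0.332 0 0 0.04 -1; 0 0 -0.332 0 0 0.08 -1; 0 0 -0.332 0 0 0.094 -1; 0 0 -0.332 0 0 0.094 -1; 0 0 -0.332 0 0 0.094 -1"

```text
clock: 31.18
ee_pos: [423.8, 354.9, 3.6]
eef_rot: [-0.0, 0.026, 1.0, -0.0]
ft_force: [0.6, 0.4, -0.5]
gripper_width: 0.306
finger_force: 61.3
```

move_arm:
  deltas: "0 0 0 0 0 0 0.1; 0 0 0 0 0 0 0.1; 0 0 0 0 0 0 0.1; 0 0 0 0 0 0 0.1; 0 0 0 0 0 0 0.1; 0 0 0 0 0 -0.094 0.1; 0 0 0 0 0 -0.094 0.1; 0 0 0 0 0 -0.094 0.1; 0 0 0 0 0 -0.094 0.1"

```text
clock: 31.93
ee_pos: [426.8, 357.5, 102.2]
eef_rot: [0.003, 0.026, 1.0, 0.003]
ft_force: [0.5, 0.3, -0.1]
gripper_width: 0.553
finger_force: 0.0
```

Run:
```python
from plan import *
from look import *
p=cmd()[:2]
plan((*p,100,87,0.1,4))
plan((480,150,270,87,0.3,8));
```

```text
4 x | 0 0 0.0 0.0 0.0 -0.094 0.1
8 x | 0 0 0.0 -0.066 -0.202 -0.17 0.3
```

move_arm:
  deltas: "0 0 0 -0.066 -0.202 -0.17 0.3; 0 0 0 -0.066 -0.202 -0.17 0.3; 0 0 0 -0.066 -0.202 -0.17 0.3; 0 0 0 -0.066 -0.202 -0.17 0.3; 0 0 0 -0.066 -0.202 -0.17 0.3; 0 0 0 -0.066 -0.202 -0.17 0.3; 0 0 0 -0.066 -0.202 -0.17 0.3; 0 0 0 -0.066 -0.202 -0.17 0.3; 0 0 0 -0.066 -0.202 -0.17 0.3"

```text
clock: 32.68
ee_pos: [480.0, 149.5, 267.6]
eef_rot: [0.0, 0.027, 1.0, 0.0]
ft_force: [0.4, 1.0, -0.6]
gripper_width: 0.648
finger_force: 0.0
```

Run:
```python
from look import *
from plan import *
scan(); scan(x0=360,x1=540,y0=230,y1=430,zmin=24,pic='4')
scan(x0=380,x1=580,y0=-420,y1=-200,zmin=5)
print(get_state()['ee_pos'],cmd())
A=[]
for n in ('side','scene'):
    im,d,P=cap(n);A.append(pts(d,P)[d>0])
W=np.concatenate(A)
k=(abs(W[:,0]-590)<35)&(abs(W[:,1]-320)<80)&(W[:,2]>232)&(W[:,2]<245)
q=W[k];print(cv2.minAreaRect(q[:,:2].astype(np.float32)),np.median(q[:,2]))
plan((589.5,319.8,270,20,0.3,12))
```

```text
668 (0.906, 'bend', 489.9, 284.51, 3.1) (0.686, 'stub', 490.87, 291.29, 3.09)
755 (0.883, 'bend', 414.72, 290.74, 3.11) (0.658, 'stub', 414.54, 295.27, 3.07)
1482 (0.452, 'splay', 450.12, 354.16, 0.33) (0.334, 'bend', 444.16, 351.65, 0.7)
281 (0.827, 'stub', 487.69, -353.72, 3.31) (0.624, 'bend', 488.77, -358.02, 3.39)
345 (0.783, 'splay', 476.06, -278.97, 4.05) (0.601, 'bend', 475.18, -276.81, 4.43)
[478.65004945 150.76955708 266.62566191] [479.86417848546745, 150.00743681712353, 270.2, 87.02254956359283]
((590.1583251953125, 319.46160888671875), (113.02925109863281, 19.64324188232422), 87.30978393554688) 237.67214285789714
12 x | 0 0 1.17 -0.101 0.175 0.0 0.3
```

View pics/side_4.png

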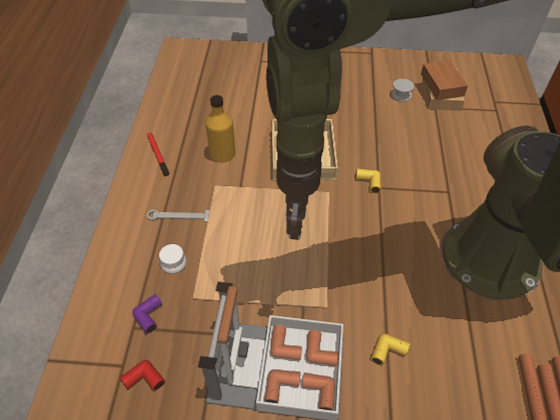

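The board is clear, the tray at (302,368) holds four bends and the box holds the two odd pieces. Next is the handle.

move_arm:
  deltas: "0 0 1.17 -0.101 0.175 0 0.3; 0 0 1.17 -0.101 0.175 0 0.3; 0 0 1.17 -0.101 0.175 0 0.3; 0 0 1.17 -0.101 0.175 0 0.3; 0 0 1.17 -0.101 0.175 0 0.3; 0 0 1.17 -0.101 0.175 0 0.3; 0 0 1.17 -0.101 0.175 0 0.3; 0 0 1.17 -0.101 0.175 0 0.3; 0 0 1.17 -0.101 0.175 0 0.3; 0 0 1.17 -0.101 0.175 0 0.3; 0 0 1.17 -0.101 0.175 0 0.3; 0 0 1.17 -0.101 0.175 0 0.3"

```text
clock: 34.08
ee_pos: [589.2, 319.9, 267.5]
eef_rot: [-0.0, 0.573, 0.82, -0.0]
ft_force: [0.1, -0.9, -0.3]
gripper_width: 0.647
finger_force: 0.0
```

Run:
```python
from plan import *
plan((590,319.6,270,-2.7,0.3,5),(590,319.6,191,-2.7,0.3,7))
plan((590,319.6,191,-2.7,-1,10))
```

```text
5 x | 0 0 0.396 0.0 0.0 0.0 0.3
7 x | 0 0 0.396 0.0 0.0 0.079 0.3
10 x | 0 0 -0.0 0.0 0.0 0.0 -1
```

move_arm:
  deltas: "0 0 0.396 0 0 0 0.3; 0 0 0.396 0 0 0 0.3; 0 0 0.396 0 0 0 0.3; 0 0 0.396 0 0 0 0.3; 0 0 0.396 0 0 0 0.3; 0 0 0.396 0 0 0.02 0.3; 0 0 0.396 0 0 0.04 0.3; 0 0 0.396 0 0 0.06 0.3; 0 0 0.396 0 0 0.079 0.3; 0 0 0.396 0 0 0.079 0.3; 0 0 0.396 0 0 0.079 0.3"

```text
clock: 35.0
ee_pos: [588.6, 319.1, 188.1]
eef_rot: [-0.0, 0.723, 0.691, -0.001]
ft_force: [0.3, -0.5, 0.2]
gripper_width: 0.651
finger_force: 0.0
```

move_arm:
  deltas: "0 0 0 0 0 0 -1; 0 0 0 0 0 0 -1; 0 0 0 0 0 0 -1; 0 0 0 0 0 0 -1; 0 0 0 0 0 0 -1; 0 0 0 0 0 0 -1; 0 0 0 0 0 0 -1; 0 0 0 0 0 0 -1; 0 0 0 0 0 0 -1; 0 0 0 0 0 0 -1"

```text
clock: 35.83
ee_pos: [591.0, 320.0, 190.7]
eef_rot: [0.001, 0.724, 0.69, 0.002]
ft_force: [3.5, -0.0, 7.0]
gripper_width: 0.2
finger_force: 60.2
```

move_arm:
  deltas: "0 0 0 0 0 -0.008 -1; 0 0 0 0 0 -0.016 -1; 0 0 0 0 0 -0.024 -1; 0 0 0 0 0 -0.032 -1; 0 0 0 0 0 -0.04 -1; 0 0 0 0 0 -0.048 -1; 0 0 0 0 0 -0.056 -1; 0 0 0 0 0 -0.064 -1; 0 0 0 0 0 -0.072 -1; 0 0 0 0 0 -0.08 -1; 0 0 0 0 0 -0.088 -1; 0 0 0 0 0 -0.095 -1"

```text
clock: 36.83
ee_pos: [590.9, 319.9, 283.0]
eef_rot: [0.0, 0.724, 0.69, 0.001]
ft_force: [9.1, 3.0, -8.7]
gripper_width: 0.208
finger_force: 59.8
```

move_arm:
  deltas: "0 0 0 0 0 0 -1; 0 0 0 0 0 0 -1; 0 0 0 0 0 0 -1; 0 0 0 0 0 0 -1"

```text
clock: 37.17
ee_pos: [590.9, 319.9, 282.8]
eef_rot: [0.0, 0.724, 0.69, 0.001]
ft_force: [7.5, 2.9, -6.8]
gripper_width: 0.199
finger_force: 60.1
```

```bash
cat > hz.py <<'E'
from h import *
A=[]
for n in ('side','scene'):
    im,d,P=cap(n,f'{n}_h{int(get_state()["clock"]*10)}.png');W=pts(d,P)
    h=cv2.cvtColor(im,cv2.COLOR_RGB2HSV)
    q=W[(d>0)&(h[...,1]>90)&(abs(W[...,0]-590)<12)&(abs(abs(W[...,1]-320)-40)<14)&(W[...,2]>200)]
    t=W[(d>0)&(im.min(-1)>110)&(abs(W[...,0]-450)<100)&(abs(W[...,1]-327)<110)&(W[...,2]>20)&(W[...,2]<260)]
    print(n,'bar top',np.percentile(q[:,2],[50,90]).round(1) if len(q) else None,'rim p50,p95',np.percentile(t[:,2],[50,95]).round(1))
E
python3 hz.py
```

```text
side bar top [330.6 660. ] rim p50,p95 [110.2 149.7]
scene bar top [332.1 608.8] rim p50,p95 [130.1 151.2]
```

move_arm:
  deltas: "0 0 0 0 0 0.002 -1; 0 0 0 0 0 0.004 -1; 0 0 0 0 0 0.006 -1; 0 0 0 0 0 0.008 -1; 0 0 0 0 0 0.009 -1; 0 0 0 0 0 0.01 -1; 0 0 0 0 0 0.011 -1; 0 0 0 0 0 0.012 -1; 0 0 0 0 0 0.012 -1; 0 0 0 0 0 0.012 -1"

```text
clock: 38.1
ee_pos: [590.9, 319.9, 270.8]
eef_rot: [0.0, 0.724, 0.69, 0.001]
ft_force: [8.1, 2.4, -6.6]
gripper_width: 0.2
finger_force: 60.1
```

move_arm:
  deltas: "0 0 0 0 0 0.001 -1; 0 0 0 0 0 0.001 -1; 0 0 0 0 0 0.001 -1"

```text
clock: 38.35
ee_pos: [590.9, 319.9, 270.6]
eef_rot: [0.001, 0.724, 0.69, 0.001]
ft_force: [8.0, 1.8, -2.0]
gripper_width: 0.203
finger_force: 60.5
```

move_arm:
  deltas: "0 0 0 0 0 0.001 -1; 0 0 0 0 0 0.001 -1; 0 0 0 0 0 0.001 -1; 0 0 0 0 0 0.001 -1"

```text
clock: 38.68
ee_pos: [591.0, 319.9, 270.5]
eef_rot: [0.001, 0.724, 0.69, 0.001]
ft_force: [6.0, 1.3, 0.8]
gripper_width: 0.202
finger_force: 61.1
```

```bash
python3 hz.py
```

```text
side bar top [317.8 656.8] rim p50,p95 [ 97.9 137.5]
scene bar top [511.7 608.6] rim p50,p95 [117.6 139.1]
```

The bar top is at 318 mm (lift 0.080) and the weight is off the gripper, so the tray is hanging on the middle rung. I'll let go.

move_arm:
  deltas: "0 0 0 0 0 0 0.3; 0 0 0 0 0 0 0.3; 0 0 0 0 0 0 0.3; 0 0 0 0 0 0 0.3; 0 0 0 0 0 0 0.3; 0 0 0 0 0 0 0.3; 0 0 0 0 0 0 0.3; 0 0 0 0 0 -0.03 0.3; 0 0 0 0 0 -0.06 0.3; 0 0 0 0 0 -0.09 0.3; 0 0 0 0 0 -0.09 0.3; 0 0 0 0 0 -0.09 0.3"

```text
clock: 39.78
ee_pos: [590.4, 320.1, 362.2]
eef_rot: [0.001, 0.724, 0.69, 0.002]
ft_force: [-0.4, 0.4, -0.9]
gripper_width: 0.651
finger_force: 0.0
```

move_arm:
  deltas: "0 0 0 -0.15 0 0 0.3; 0 0 0 -0.2 0 0 0.3; 0 0 0 -0.2 0 0 0.3; 0 0 0 -0.2 0 0 0.3; 0 0 0 -0.2 0 0 0.3; 0 0 0 -0.2 0 0 0.3; 0 0 0 -0.2 0 0 0.3; 0 0 0 -0.2 0 0 0.3"

```text
clock: 40.45
ee_pos: [579.8, 119.9, 359.0]
eef_rot: [-0.001, 0.724, 0.69, -0.0]
ft_force: [-0.6, -0.5, 0.2]
gripper_width: 0.647
finger_force: 0.0
```

```bash
python3 hz.py; ls -t pics | head -2; cp "pics/$(ls -t pics|grep scene_h|head -1)" pics/fin.png
```

```text
side bar top [316.9 319. ] rim p50,p95 [ 96.8 138. ]
scene bar top [317.6 319.8] rim p50,p95 [117.  139.1]
scene_h405.png
side_h404.png
```

View pics/fin.png

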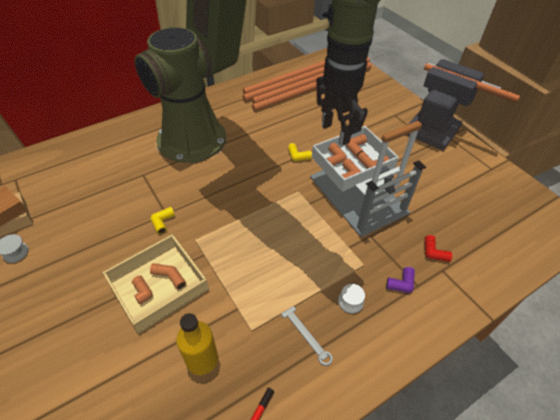

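The tray is raised at (355,155) with the four bends in it and holding at 0.080. The box at (157,283) has the two odd pieces, and the tin, wrench and can have not moved. Handing in.

```bash
python3 -c "
from station import hand_in; print(hand_in())"
```

```text
the job is handed in; nothing more can be done
None
```

I handed the job in: four sound bends are in the tray, which hangs on the middle rung with the handle released. The splayed bend and the short-legged one are in the scrap box, and the tin, wrench and gas can were not moved.

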